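# Load the dispatch rack with flat parcels

### The arm

A 6-joint arm with a two-finger parallel gripper is mounted at the origin on the work surface. World frame = base frame: x ahead of the robot, y to its left, z up, the work surface at z = 0. Lengths are in m, angles in rad, forces in N, time in s.
With the tool pointing down it reaches from about 0.225 to 0.875 m from the base axis. Payload 3.4 kg.
Tool frame: the origin (TCP) lies at the very end of the fingers, on their centre line; the grasp point (between the pads) lies 19 mm behind it (manip.tcp_to_grasp is the distance from the TCP to the grasp point, in m); z points along the fingers, y is the line along which they close (so a half turn about z gives the same grasp; the last joint's range is limited). The gripper opens to 85 mm and grips with 20 to 120 N. Pads are 22 mm wide; open, the fingers measure 114 mm over their backs; the gripper's body (76 mm by 85 mm) begins 54 mm behind the grasp point. The pads swing forward as they close: fully open they stand 13 mm farther back than shut.
Start: joints at [-1.244, 0.276, 1.505, -0, 1.361, -0.121], TCP at [0.249, -0.518, 0.21] pointing down, gripper open.
Joint ranges: [-2.89, 2.89], [-0.75, 2.08], [0.22, 2.7], [-1.18, 4.32], [0.11, 2.71], [-2.7, 2.7]. Speed limits (rad/s): [2.57, 2.57, 3.14, 3.14, 3.14, 3.14].

### API

Orientations are given as a unit quaternion [w, x, y, z].
In Python, from rig import status, get_image, job, manip gives the robot as it stands.
- The arm moves only by the tool apply_moves, never from a script. Its arguments are lists of equal length, an entry for each row: "xyz": the shift along the tool's x, y, z each as a share of 0.3 m, from -1 to 1, a list of three; "rot": the turn, a rotation vector about the tool's x, y, z each as a share of 60 degrees, from -1 to 1, a list of three; "hand": the opening, from -1 (shut) to 1 (fully open). A call has 1 to 8 rows; each row shifts and turns the commanded pose from where the row before left it, along the tool's axes as they then stand; what a row does not reach is not made up. A row lasts 1/8 s, in which the tool goes at most 62.5 mm and 10.7 degrees, less where a joint would pass 70% of its speed; a pose out of reach is approached as far as the arm can. A call with a number of a shift or a turn outside -1 to 1 is refused whole. A call with a gripper value outside its range is refused whole. The fingers move at their own pace and stop on an object; "force" is the grip in N (left out, the last holds). Time passes only in rows, so rows that do not move let the fingers close. It gives the time, the measured TCP pose, the force, the opening and the grip force at its end, in the units of the state.
- status.get_state(): the state, without advancing time (a new reading comes with each control period).
- get_image(name): name is "scene" or "top" or "wrist"; returns a dict with "pixels" (420x560x3 uint8, red, green, blue), "fovy" (degrees; the focal length in pixels is half the picture's height over the tangent of half this angle, whatever the lens; pixels are square), "cx", "cy" (the principal point, pixels), "dist" ([k1, k2, p1, p2, k3] as OpenCV has them; the pictures are not rectified), "origin" and "orientation" of the camera in the world; the wrist camera has in their place "tool_from_camera" (4x4, takes a point from camera to tool coordinates, whose origin is the TCP and whose axes are the flange's). Camera axes: x right, y down, z forward; pixel columns grow to the right and rows downward; lengths in m; the calibration is good to about 2 mm. A picture is of the moment at which its call begins: read the wrist's pose just before it. There is no depth.
- job.sign_off(): hands the job in; it is judged then, once.
The state is a dict: "clock": time; "qpos": joint angles; "qd": joint speeds; "effort": joint torques, N m; "position": TCP position; "ee_rot": TCP orientation; "contact_force": force on the tool from outside, world axes, zero at the start; "moment": the same for the moment, N m; "width": finger opening in m; "gripper_force": force on a finger pad.
Only numpy, scipy, OpenCV 4.12 (cv2) and the standard library are available. Lean on these libraries where they do the work, as an engineer would, in place of code of your own. Each camera call takes 0.05 s, during which the arm holds its last target. There are 200 camera calls.

### The job

Get the outgoing parcels sorted: lift the small carton off the top of the slotted rack and set it flat, right way up, in the grey tray, and stand the two flat parcels from the sloping rest on edge in the rack, the green-banded one in the green slot and the blue-banded one in the blue slot, coloured band at the top, fully down on the slot floor and roughly centred along the slot. Set everything down gently without dropping it, and leave the mailer already in the rack and the other things on the bench where they are.

Things in the scene. Friction and masses are not known exactly. Their poses are not given: they have to be found in the camera images.
- rack: Fixed plywood rack: base 130 (x) x 200 (y) x 12 mm; 8 upright dividers along x, 120 long, 6 thick, tops 72 mm above the table; 7 open-ended slots 20 mm wide, 26 mm pitch, at y = -78 to +78 mm. Slot y = -78 mm has green dividers and floor, slot y = 0 blue ones; the rest are plain. Origin: centre of underside, z up.
- green_slot (a point): Centre of the floor of the green slot, 12 mm above the table, axes as the rack's (x along the slot, y across it). The slot is 20 mm wide and its dividers rise 60 mm above this point.
- blue_slot (a point): Centre of the floor of the blue slot, 12 mm above the table, axes as the rack's; same sizes.
- green_parcel: Loose rigid cardboard parcel, 12 thick (x) x 100 wide (y) x 130 mm tall (z), about 0.22 kg, a 30 mm green band round its top end. Origin: centre of its bottom face; z runs up to the banded end. At first it leans on the rest 35 degrees from upright, top towards the robot, its upper 55 mm free on both faces.
- blue_parcel: The same as the green flat parcel but with a blue band; it leans on the other place of the rest.
- rest: Fixed sloping rest: grey base 130 (x) x 260 (y) x 8 mm; aluminium back plate 8 thick on the robot's side of the parcels, leaning 35 degrees to -x, reaching 75 mm up them; foot ledge; fins 4 thick, 40 mm up the slope, at y = -128, 0, 128 mm. Origin: centre of underside, z up. Parcels' bottoms at x = 40, y = about -64 and +64, z = 24 mm.
- carton: Loose small cardboard carton 52 (x) x 80 (y) x 44 mm (z), about 0.18 kg, yellow tape band round its middle. Origin: centre of its underside, z up. At the start it lies on top of the rack's dividers (underside 72 mm above the table), over the green or blue slot or partly over both.
- tray: Fixed grey open tray 180 (x) x 150 (y) x 30 mm high, walls and floor 4 mm. Origin: centre of the underside, z up.
- short_mailer: Bystander: short white mailer 12 x 100 x 85 mm with a yellow band, already standing in the rack's last slot (y = +78 mm). Origin at the centre of its bottom face; its top is 97 mm above the table. Leave alone.
- tape_roll: Bystander: roll of yellow tape lying flat, 100 mm across, 48 mm high. Origin: centre of its underside. Leave alone.
- box_cutter: Bystander: orange box cutter lying flat, 175 x 24 x 16 mm, along its x. Leave alone.
- mug: Bystander: white mug, 80 mm across, 90 mm high, handle at its +y. Origin: centre of its underside. Leave alone.
- marker: Bystander: black marker pen with a red cap, 130 x 18 x 14 mm, lying along its x. Leave alone.
Not all that is in view belongs to the job. What is shaped like the blue_parcel but pink is not meant. What is shaped like the carton but pink is not meant.

How it is judged:
At the end, for the whole second after the job is handed in: Each flat parcel stands at rest in its own colour's slot, band up: bottom within 6 mm of the floor, 9 mm across and 30 mm along from its middle, tilt under 0.2 rad, turn under 0.15 rad. The carton lies at rest, upright within 0.15 rad, on the tray floor, centre within 70 (x) and 58 mm (y) (x of green_parcel in the frame of green_slot between -0.03 and 0.03 m and y of green_parcel in the frame of green_slot between -0.009 and 0.009 m and z of green_parcel in the frame of green_slot between -0.006 and 0.006 m and angle between each of green_parcel, blue_parcel's own z axis and vertical below 0.2 rad and angle between the y axis of each of green_parcel, blue_parcel and the x axis of rack, either way round below 0.15 rad and linear speed of each of green_parcel, blue_parcel, carton below 0.03 m/s and x of blue_parcel in the frame of blue_slot between -0.03 and 0.03 m and y of blue_parcel in the frame of blue_slot between -0.009 and 0.009 m and z of blue_parcel in the frame of blue_slot between -0.006 and 0.006 m and x of carton in the frame of tray between -0.07 and 0.07 m and y of carton in the frame of tray between -0.058 and 0.058 m and z of carton in the frame of tray below 0.012 m and angle between carton's own z axis and vertical below 0.15 rad); the robot touches nothing.
It fails at once if the green flat parcel falls or is rammed into the rack (faster than 0.6 m/s inside its slot) (horizontal distance between green_parcel and green_slot below 0.05 m and height (world z) of green_parcel below 0.07 m and linear speed of green_parcel above 0.6 m/s).
It fails at once if the blue flat parcel falls or is rammed into the rack (faster than 0.6 m/s inside its slot) (horizontal distance between blue_parcel and blue_slot below 0.05 m and height (world z) of blue_parcel below 0.07 m and linear speed of blue_parcel above 0.6 m/s).
It fails at once if the small carton is dropped or thrown into the tray (faster than 0.7 m/s within it) (horizontal distance between carton and tray below 0.09 m and height (world z) of carton below 0.06 m and linear speed of carton above 0.7 m/s).
It fails at once if the white mailer standing in the rack is moved more than 30 mm or tipped (distance of short_mailer from where it was at the start of the episode above 0.03 m or angle between short_mailer's own z axis and vertical above 0.5 rad).
It fails at once if the tape roll, box cutter, mug or marker pen is moved more than 30 mm, or the mug or roll tipped (distance of any of tape_roll, box_cutter, mug, marker from where it was at the start of the episode above 0.03 m or angle between any of mug, tape_roll's own z axis and vertical above 0.5 rad).
It also fails if it takes over 67 s, if anything falls off the work surface, if the arm or the gripper's body presses on something with over 40 N, if the wrist force passes 120 N, or if a joint passes its speed limit or range.

## Working session

There is one attempt and no reset: what is moved stays moved. The work goes in short steps, Python scripts to look and compute and a tool call to move; the robot and the scene stay as the last step left them, time stands still between calls to the robot, and variables do not carry over. Pictures are saved under pics/ and viewed, at most 10 in all, crops included, and the job is handed in when it is done.

Besides the shell and the picture viewer there is one more tool, called after "Emit:" in YAML: its name, and indented under it one key for each argument. apply_moves: Moves the arm, as the interface text tells. Its arguments: {"type":"object","properties":{"xyz":{"type":"array","items":{"type":"array","items":{"type":"number","minimum":-1,"maximum":1}}},"rot":{"type":"array","items":{"type":"array","items":{"type":"number","minimum":-1,"maximum":1}}},"hand":{"type":"array","items":{"type":"number"}},"force":{"type":"number"}},"required":["xyz","rot","hand"]}

```bash
ls; mkdir -p pics; python3 - <<'E'
from rig import status,get_image
import cv2
print(status.get_state())
for n in("scene","top"):
    d=get_image(n); cv2.imwrite(f"pics/{n}0.png",d["pixels"][:,:,::-1])
    print(n,{k:v for k,v in d.items() if k!="pixels"})
E
```

```text
pics
{'clock': 0.0, 'qpos': array([-1.24400597e+00,  2.76603381e-01,  1.50611788e+00,  1.29611217e-06,
        1.36069692e+00, -1.21017324e-01]), 'qd': array([ 8.22055870e-04, -2.65415448e-04, -1.60695357e-03,  1.67206718e-03,
        1.50644925e-03,  5.85172726e-05]), 'effort': array([ 1.64211753e-03, -4.16760492e+01, -2.45799994e+01,  2.79817061e-05,
        1.08744655e-02, -2.03358508e-05]), 'position': array([ 0.2487755 , -0.51777773,  0.20864104]), 'ee_rot': array([-9.08001677e-04,  9.75037705e-01,  2.22037475e-01, -9.31151230e-05]), 'contact_force': array([-0.34247753,  0.19334473,  1.06753739]), 'moment': array([-0.04385154,  0.00855211,  0.047448  ]), 'gripper_force': 0.0, 'width': 0.08509772388755475}
scene {'fovy': 47.660689861398495, 'cx': 283.9060051096117, 'cy': 206.2806055582028, 'dist': array([0.04043223, 0.        , 0.        , 0.        , 0.        ]), 'origin': array([1.4643385 , 0.57014357, 0.94515297]), 'orientation': array([-0.19450663,  0.4208683 ,  0.80107339, -0.37857426])}
top {'fovy': 57.37102553711703, 'cx': 270.77022684625945, 'cy': 207.92353460186055, 'dist': array([0.01229366, 0.        , 0.        , 0.        , 0.        ]), 'origin': array([ 0.48793542, -0.05478535,  1.03025989]), 'orientation': array([-0.02493976,  0.70909076, -0.70411803,  0.02803766])}
```

View pics/scene0.png

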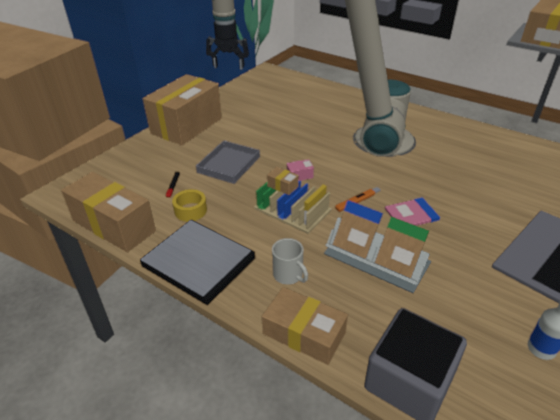

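View pics/top0.png

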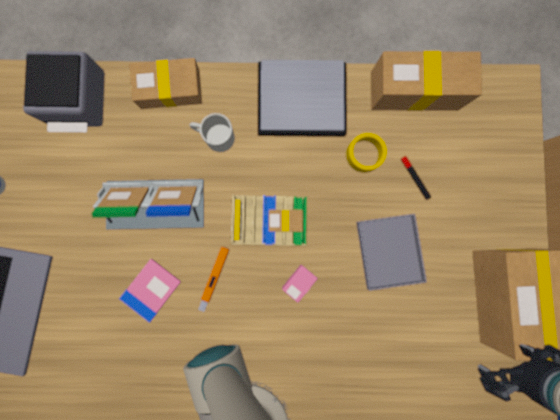

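The scene view has the rack at about (295,205), the tray at (228,162) and the rest at (380,245). The top view has the rack at (270,220) with the carton at (286,221), the tray at (392,252), and the rest at (150,205) with green at about y-left (120,210) and blue at (172,208).

```bash
cat > h.py <<'E'
import numpy as np,cv2
from scipy.spatial.transform import Rotation as R
from rig import status,get_image
def Rq(q): return R.from_quat([q[1],q[2],q[3],q[0]])
def cam(n):
    s=status.get_state() if n=="wrist" else None
    d=get_image(n); im=d["pixels"]; f=im.shape[0]/2/np.tan(np.radians(d["fovy"])/2)
    K=np.array([[f,0,d["cx"]],[0,f,d["cy"]],[0,0,1.]])
    if s is None: o=np.array(d["origin"]);M=Rq(d["orientation"]).as_matrix()
    else:
        T=np.array(d["tool_from_camera"]);Rt=Rq(s["ee_rot"]).as_matrix()
        o=s["position"]+Rt@T[:3,3];M=Rt@T[:3,:3]
    return dict(im=im,K=K,D=np.array(d["dist"]),o=o,M=M,hsv=cv2.cvtColor(im,cv2.COLOR_RGB2HSV))
def ray(c,p):
    u=cv2.undistortPoints(np.float64(p).reshape(-1,1,2),c["K"],c["D"]).reshape(-1,2)
    return np.c_[u,np.ones(len(u))]@c["M"].T
def plane(c,p,z):
    d=ray(c,p); return c["o"]+d*((z-c["o"][2])/d[:,2])[:,None]
def tri(c1,p1,c2,p2):
    out=[]
    for a,b in zip(ray(c1,p1),ray(c2,p2)):
        s=np.linalg.lstsq(np.c_[a,-b],c2["o"]-c1["o"],rcond=None)[0]
        A=c1["o"]+a*s[0];B=c2["o"]+b*s[1]; out.append(np.r_[(A+B)/2,np.linalg.norm(A-B)])
    return np.array(out)
def proj(c,X):
    return cv2.projectPoints(np.float64(X).reshape(-1,1,3),cv2.Rodrigues(c["M"].T)[0],-c["M"].T@c["o"],c["K"],c["D"])[0].reshape(-1,2)
COL=dict(green=((50,120,40),(80,255,255)),blue=((105,120,60),(125,255,255)),yellow=((22,120,80),(32,255,255)))
def blobs(c,col,roi,amin=15):
    m=cv2.inRange(c["hsv"],*map(np.array,COL[col])); k=np.zeros_like(m);x0,y0,x1,y1=roi;k[y0:y1,x0:x1]=m[y0:y1,x0:x1]
    cs=[q for q in cv2.findContours(k,cv2.RETR_EXTERNAL,cv2.CHAIN_APPROX_NONE)[0] if cv2.contourArea(q)>amin]
    return [cv2.boxPoints(cv2.minAreaRect(q)) for q in cs],cs
np.set_printoptions(precision=4,suppress=True)
E
python3 - <<'E'
from h import *
t=cam("top");s=cam("scene")
for n,c,rois in(("top",t,[(85,170,215,235),(225,185,315,255)]),("scene",s,[(320,195,440,290),(250,160,335,230)])):
  for r in rois:
    for col in COL:
      b,cs=blobs(c,col,r)
      for x,q in zip(b,cs): print(n,r,col,cv2.contourArea(q),x.round(1).tolist())
a=cv2.resize(t["im"][175:260,85:320],None,fx=3.4,fy=3.4,interpolation=cv2.INTER_CUBIC)
b=cv2.resize(s["im"][155:230,245:445],None,fx=4,fy=4,interpolation=cv2.INTER_CUBIC)[:, :799]
o=np.zeros((a.shape[0]+b.shape[0],799,3),np.uint8);o[:a.shape[0],:a.shape[1]]=a;o[a.shape[0]:,:]=b
cv2.imwrite("pics/c1.png",o[:,:,::-1]);print(o.shape)
# tray: gray contour
m=cv2.inRange(t["hsv"],np.array((100,20,40)),np.array((135,130,180)));k=np.zeros_like(m);k[205:300,345:435]=m[205:300,345:435]
q=max(cv2.findContours(k,cv2.RETR_EXTERNAL,2)[0],key=cv2.contourArea);bx=cv2.boxPoints(cv2.minAreaRect(q));print("tray",bx.tolist());print(plane(t,bx,.03))
E
```

```text
top (85, 170, 215, 235) green 380.0 [[92.0, 207.0], [137.0, 207.0], [137.0, 217.0], [92.0, 217.0]]
top (85, 170, 215, 235) blue 388.5 [[146.0, 206.0], [190.0, 206.0], [190.0, 216.0], [146.0, 216.0]]
top (225, 185, 315, 255) green 270.0 [[293.0, 244.0], [293.0, 197.0], [305.0, 197.0], [305.0, 244.0]]
top (225, 185, 315, 255) blue 291.0 [[262.5, 242.89999389648438], [263.8999938964844, 196.6999969482422], [274.29998779296875, 197.0], [273.0, 243.1999969482422]]
top (225, 185, 315, 255) yellow 163.0 [[281.0, 209.0], [289.0, 209.0], [289.0, 231.0], [281.0, 231.0]]
top (225, 185, 315, 255) yellow 226.0 [[232.89999389648438, 240.0], [234.1999969482422, 197.89999389648438], [240.6999969482422, 198.10000610351562], [239.39999389648438, 240.1999969482422]]
scene (320, 195, 440, 290) green 352.0 [[387.6000061035156, 226.6999969482422], [391.20001220703125, 217.10000610351562], [427.79998779296875, 230.8000030517578], [424.20001220703125, 240.5]]
scene (320, 195, 440, 290) blue 335.5 [[344.20001220703125, 210.0], [348.0, 200.1999969482422], [381.70001220703125, 213.0], [378.0, 222.8999938964843
[... 488 characters left out ...]
01220703125, 175.8000030517578], [308.79998779296875, 186.0], [284.8999938964844, 220.39999389648438]]
scene (250, 160, 335, 230) yellow 234.5 [[300.0, 205.0], [322.5, 182.5], [329.0, 189.0], [306.5, 211.5]]
scene (250, 160, 335, 230) yellow 87.5 [[270.6000061035156, 186.8000030517578], [280.3999938964844, 167.1999969482422], [288.3999938964844, 171.1999969482422], [278.6000061035156, 190.8000030517578]]
(589, 799, 3)
tray [[357.48919677734375, 222.76486206054688], [413.87298583984375, 213.8621826171875], [424.4378662109375, 280.77301025390625], [368.0540771484375, 289.6756896972656]]
[[ 0.5259 -0.2853  0.03  ]
 [ 0.5502 -0.4326  0.03  ]
 [ 0.3778 -0.456   0.03  ]
 [ 0.354  -0.3106  0.03  ]]
```

View pics/c1.png

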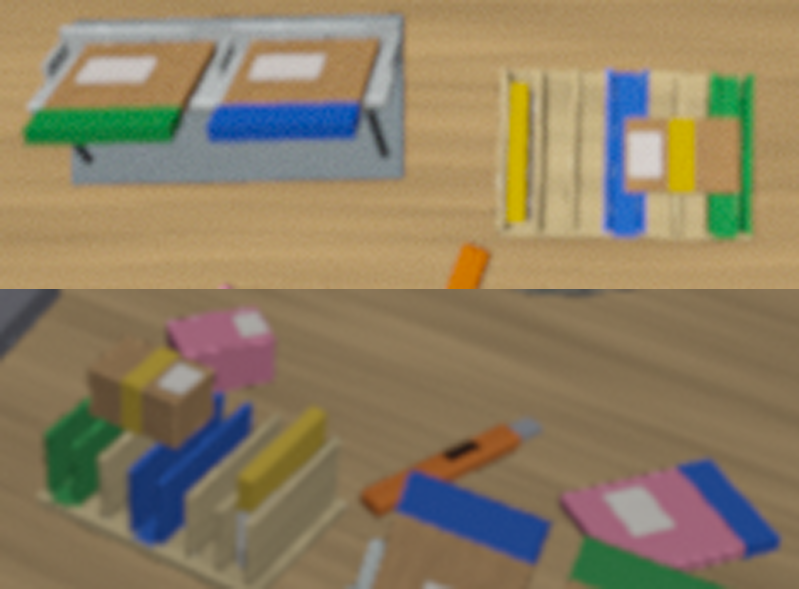

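The crop shows the carton's yellow tape about midway between the blue and green slots. The parcels are square on the rest, with their bands toward the robot. I'll take coarse triangulations now and refine them with the wrist camera.

```bash
python3 - <<'E'
from h import *
t=cam("top");s=cam("scene")
def ext(c,col,roi,k=0):
    b,cs=blobs(c,col,roi); return cs[int(np.argmax([cv2.contourArea(q) for q in cs]))].reshape(-1,2)
# band: centroid triangulation
for col,rt,rs in(("green",(85,170,142,235),(384,210,440,250)),("blue",(143,170,215,235),(340,195,386,228))):
    a=ext(t,col,rt);b=ext(s,col,rs)
    print(col,"band centroid",tri(t,[a.mean(0)],s,[b.mean(0)]))
    bx=cv2.boxPoints(cv2.minAreaRect(a)); print(plane(t,bx,.125))
for col,rt in(("green",(225,185,315,255)),("blue",(225,185,315,255))):
    a=ext(t,col,rt); print("slot",col,plane(t,cv2.boxPoints(cv2.minAreaRect(a)),.072))
a=t["hsv"]; 
b,cs=blobs(t,"yellow",(270,200,300,240));print("carton tape top",plane(t,b[0],.116))
b,cs=blobs(t,"yellow",(228,190,245,245));print("mailer top",plane(t,b[0],.097))
# rest base
print("rest base corners",plane(t,[(107,182),(204,179),(204,229),(106,229)],.008))
st=status.get_state();print(proj(t,[[.45,-.1,.1]]))
E
```

```text
green band centroid [[0.5447 0.3108 0.12   0.0012]]
[[0.5551 0.3624 0.125 ]
 [0.5558 0.257  0.125 ]
 [0.5322 0.2562 0.125 ]
 [0.5315 0.3614 0.125 ]]
blue band centroid [[0.5478 0.1848 0.12   0.0013]]
[[0.5583 0.2359 0.125 ]
 [0.5591 0.1323 0.125 ]
 [0.5354 0.1318 0.125 ]
 [0.5347 0.2352 0.125 ]]
slot green [[ 0.5853 -0.1143  0.072 ]
 [ 0.5855 -0.1445  0.072 ]
 [ 0.4705 -0.1445  0.072 ]
 [ 0.4703 -0.1146  0.072 ]]
slot blue [[ 0.4725 -0.0389  0.072 ]
 [ 0.588  -0.0413  0.072 ]
 [ 0.5874 -0.0675  0.072 ]
 [ 0.472  -0.0648  0.072 ]]
carton tape top [[ 0.5542 -0.083   0.116 ]
 [ 0.5543 -0.1021  0.116 ]
 [ 0.5019 -0.1023  0.116 ]
 [ 0.5017 -0.0833  0.116 ]]
mailer top [[0.4795 0.0326 0.097 ]
 [0.5819 0.0309 0.097 ]
 [0.5815 0.0148 0.097 ]
 [0.4792 0.0167 0.097 ]]
rest base corners [[0.631  0.3793 0.008 ]
 [0.6412 0.1207 0.008 ]
 [0.5073 0.118  0.008 ]
 [0.5056 0.377  0.008 ]]
[[287.6341 252.6555]]
```

```bash
cat > plan.py <<'E'
from h import *
def down(yaw):  # tool z down, tool x at world yaw (deg)
    c,s=np.cos(np.radians(yaw)),np.sin(np.radians(yaw)); return R.from_matrix(np.array([[c,s,0],[s,-c,0],[0,0,-1.]]))
def plan(P,Rt,n,start=None):
    """rows (tool-axis shares) from current/starting pose to P,Rt in n equal rows"""
    if start is None:
        s=status.get_state(); start=(s["position"],Rq(s["ee_rot"]))
    p,r=np.array(start[0]),start[1]
    rv=(r.inv()*Rt).as_rotvec()/n; d=(np.array(P)-p)/n; xyz=[]
    for i in range(n):
        xyz.append((r.inv().apply(d)/.3).round(3).tolist()); r=r*R.from_rotvec(rv)
    rot=(rv/np.radians(60)).round(3).tolist()
    print("n",n,"xyz",xyz,"rot",rot,"step mm",round(np.linalg.norm(d)*1e3,1),"deg",round(np.degrees(np.linalg.norm(rv)),1))
    return np.array(P),Rt
E
python3 -c "
from plan import *
plan([.528,-.0925,.27],down(90),11)"
```

```text
n 11 xyz [[0.132, -0.08, -0.018], [0.14, -0.066, -0.018], [0.145, -0.051, -0.018], [0.15, -0.036, -0.018], [0.153, -0.021, -0.018], [0.154, -0.005, -0.018], [0.154, 0.011, -0.018], [0.152, 0.026, -0.018], [0.148, 0.042, -0.018], [0.143, 0.057, -0.018], [0.137, 0.071, -0.018]] rot [-0.0, -0.0, -0.097] step mm 46.6 deg 5.8
```

Emit:
apply_moves:
  xyz:
    - [0.132, -0.08, -0.018]
    - [0.14, -0.066, -0.018]
    - [0.145, -0.051, -0.018]
    - [0.15, -0.036, -0.018]
    - [0.153, -0.021, -0.018]
    - [0.154, -0.005, -0.018]
    - [0.154, 0.011, -0.018]
    - [0.152, 0.026, -0.018]
  rot:
    - [0, 0, -0.097]
    - [0, 0, -0.097]
    - [0, 0, -0.097]
    - [0, 0, -0.097]
    - [0, 0, -0.097]
    - [0, 0, -0.097]
    - [0, 0, -0.097]
    - [0, 0, -0.097]
  hand: [1, 1, 1, 1, 1, 1, 1, 1]

```text
clock: 1.3
position: [0.4531, -0.2076, 0.253]
ee_rot: [0.0, 0.807, 0.591, 0.0]
contact_force: [0.7, -0.4, 0.5]
width: 0.0852
gripper_force: 0.0
```

Emit:
apply_moves:
  xyz:
    - [0.148, 0.042, -0.018]
    - [0.143, 0.057, -0.018]
    - [0.137, 0.071, -0.018]
    - [0, 0, 0]
    - [0, 0, 0]
  rot:
    - [0, 0, -0.097]
    - [0, 0, -0.097]
    - [0, 0, -0.097]
    - [0, 0, 0]
    - [0, 0, 0]
  hand: [1, 1, 1, 1, 1]

```text
clock: 1.92
position: [0.5287, -0.0937, 0.2686]
ee_rot: [-0.0, 0.709, 0.705, -0.001]
contact_force: [0.0, -0.8, 0.3]
width: 0.0855
gripper_force: 0.0
```

```bash
python3 - <<'E'
from plan import *
s=status.get_state();print(s["clock"],s["position"],Rq(s["ee_rot"]).as_matrix(),s["qpos"])
c=cam("wrist");np.save("w1.npy",c,allow_pickle=True)
cv2.imwrite("pics/w1.png",c["im"][:,:,::-1]);print(c["o"],c["M"],c["K"],c["D"])
for col in COL:
    b,cs=blobs(c,col,(0,0,560,420),60)
    for x,q in zip(b,cs): print(col,cv2.contourArea(q),x.round(1).tolist(),plane(c,x,.072)[:,:2].tolist())
E
```

```text
1.925 [ 0.5287 -0.0937  0.2686] [[ 0.0056  1.     -0.001 ]
 [ 1.     -0.0056 -0.0007]
 [-0.0007 -0.001  -1.    ]] [-0.3044  0.1906  1.4754 -0.001   1.4763 -0.2987]
[ 0.5285 -0.0272  0.4344] [[ 1.     -0.0058 -0.002 ]
 [-0.0062 -0.9658 -0.2592]
 [-0.0004  0.2592 -0.9658]] [[312.7659   0.     287.3026]
 [  0.     312.7659 210.286 ]
 [  0.       0.       1.    ]] [-0.0567  0.      0.      0.      0.    ]
green 274.0 [[240.0, 212.0], [261.0, 212.0], [261.0, 227.0], [240.0, 227.0]] [[0.4708612983753964, -0.12622838892907245], [0.4961533887824441, -0.12637940552965615], [0.4956184940528003, -0.14531788944093119], [0.4699909580686036, -0.14518275285017299]]
green 744.0 [[310.0, 227.0], [311.5, 193.10000610351562], [339.5, 194.39999389648438], [337.8999938964844, 228.3000030517578]] [[0.5552841566621294, -0.14567517513379574], [0.5565742842230781, -0.10358483628041705], [0.5897510379936701, -0.10529722433835718], [0.5894375922973374, -0.1475353656168516]]
green 293.5 [[240.0, 193.0], [261.0, 193.0], [261.0, 210.0], [240.0, 210.0]] [[0.4719108380409255, -0.10291116625141081], [0.4967997344778
[... 563 characters left out ...]
43727325304, -0.2406024348969225], [0.677410522374279, -0.30888495398096816], [0.6577248681122773, -0.31541887560311793]]
yellow 807.0 [[260.0, 183.0], [311.0, 183.0], [311.0, 200.0], [260.0, 200.0]] [[0.49595253166586967, -0.09110044210863778], [0.5557788829533936, -0.09146809839631585], [0.5560445869666414, -0.11194023179182229], [0.49537481734660904, -0.1115709907096102]]
yellow 1422.0 [[236.6999969482422, 82.0999984741211], [237.0, 64.80000305175781], [338.1000061035156, 67.0], [337.79998779296875, 84.30000305175781]] [[0.473396195705538, 0.020787996980863324], [0.4744987579933676, 0.03855624430480037], [0.5837543705046196, 0.03568634409104472], [0.5838424608395121, 0.01786526135009668]]
```

View pics/w1.png

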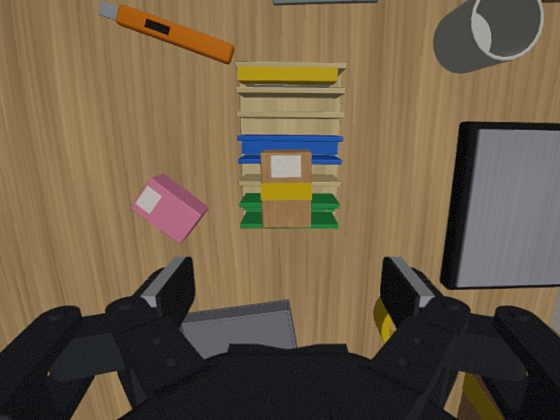

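The wrist view shows the rack clearly, with the carton at (286,190) across the green and blue slots. It sits square to the rack.

```bash
python3 - <<'E'
from plan import *
w=np.load("w1.npy",allow_pickle=True).item();t=cam("top")
bt,ct=blobs(t,"yellow",(270,200,300,240));bw,cw=blobs(w,"yellow",(250,170,320,210))
order=lambda b:b[np.argsort(b[:,0]+0)]
print("tape centre tri",tri(t,[bt[0].mean(0)],w,[bw[0].mean(0)]))
print("on .116",plane(w,bw[0],.116))
# carton brown outline in wrist: low-sat wood vs cardboard
h=w["hsv"][140:235,245:325];print(np.median(h[67:80,20:60].reshape(-1,3),0))
m=cv2.inRange(w["hsv"],np.array((8,100,60)),np.array((20,255,190)));k=np.zeros_like(m);k[145:232,255:318]=m[145:232,255:318]
q=max(cv2.findContours(k,cv2.RETR_EXTERNAL,2)[0],key=cv2.contourArea);print(cv2.boundingRect(q))
plan([.529,-.0925,.135],down(89.5),4)
E
```

```text
Traceback (most recent call last):
IndexError: list index out of range
```

```bash
python3 - <<'E'
from plan import *
w=np.load("w1.npy",allow_pickle=True).item();t=cam("top")
bw,cw=blobs(w,"yellow",(250,170,320,210))
print("tape centre tri",tri(t,[(285,220)],w,[bw[0].mean(0)]))
print("on .116",plane(w,bw[0],.116))
m=cv2.inRange(w["hsv"],np.array((5,90,50)),np.array((20,255,200)));k=np.zeros_like(m);k[145:232,255:318]=m[145:232,255:318]
q=max(cv2.findContours(k,cv2.RETR_EXTERNAL,2)[0],key=cv2.contourArea);x,y,ww,hh=cv2.boundingRect(q);print(x,y,ww,hh,plane(w,[(x,y),(x+ww,y+hh)],.116))
plan([.529,-.093,.16],down(89.5),3)
E
```

```text
tape centre tri [[ 0.527  -0.0923  0.118   0.0018]]
on .116 [[ 0.4999 -0.0833  0.116 ]
 [ 0.5525 -0.0837  0.116 ]
 [ 0.5527 -0.1016  0.116 ]
 [ 0.4994 -0.1013  0.116 ]]
256 150 59 33 [[ 0.4968 -0.0497  0.116 ]
 [ 0.5566 -0.0837  0.116 ]]
n 3 xyz [[0.002, 0.001, 0.121], [0.002, 0.001, 0.121], [0.002, 0.001, 0.121]] rot [-0.0, 0.0, 0.0] step mm 36.3 deg 0.0
```

Emit:
apply_moves:
  xyz:
    - [0.002, -0.003, 0.155]
    - [0.002, -0.003, 0.155]
    - [0, 0, 0.155]
    - [0, 0, 0.1]
    - [0, 0, 0.057]
    - [0, 0, 0]
    - [0, 0, 0]
    - [0, 0, 0]
  rot:
    - [0, 0, 0]
    - [0, 0, 0]
    - [0, 0, 0]
    - [0, 0, 0]
    - [0, 0, 0]
    - [0, 0, 0]
    - [0, 0, 0]
    - [0, 0, 0]
  hand: [1, 1, 1, 1, 1, 1, 0.0, -0.3]
  force: 40

```text
clock: 3.08
position: [0.528, -0.0928, 0.0835]
ee_rot: [0.001, 0.709, 0.705, 0.0]
contact_force: [1.5, 0.5, 5.0]
width: 0.0513
gripper_force: 6.2
```

Emit:
apply_moves:
  xyz:
    - [0, 0, 0]
    - [0, 0, 0]
    - [0, 0, 0]
    - [0, 0, 0]
  rot:
    - [0, 0, 0]
    - [0, 0, 0]
    - [0, 0, 0]
    - [0, 0, 0]
  hand: [-1, -1, -1, -1]

```text
clock: 3.58
position: [0.5282, -0.0928, 0.0837]
ee_rot: [0.001, 0.709, 0.705, 0.0]
contact_force: [-0.3, -1.2, 6.8]
width: 0.051
gripper_force: 42.5
```

Emit:
apply_moves:
  xyz:
    - [0, 0, -0.1]
    - [0, 0, -0.15]
    - [0, 0, -0.05]
    - [-0.1, -0.03, 0]
    - [-0.155, -0.042, 0]
    - [-0.155, -0.042, 0]
    - [-0.155, -0.042, 0]
    - [-0.155, -0.042, 0]
  rot:
    - [0, 0, 0]
    - [0, 0, 0]
    - [0, 0, 0]
    - [0, 0, 0]
    - [0, 0, 0]
    - [0, 0, 0]
    - [0, 0, 0]
    - [0, 0, 0]
  hand: [-1, -1, -1, -1, -1, -1, -1, -1]

```text
clock: 4.58
position: [0.4656, -0.3087, 0.1709]
ee_rot: [-0.001, 0.709, 0.705, 0.0]
contact_force: [0.9, -0.4, -2.0]
width: 0.0506
gripper_force: 43.1
```

Emit:
apply_moves:
  xyz:
    - [-0.155, -0.042, 0]
    - [-0.05, -0.01, 0.05]
    - [0, 0, 0.15]
    - [0, 0, 0.12]
    - [0, 0, 0.08]
    - [0, 0, 0.04]
    - [0, 0, 0.02]
    - [0, 0, 0]
  rot:
    - [0, 0, 0]
    - [0, 0, 0]
    - [0, 0, 0]
    - [0, 0, 0]
    - [0, 0, 0]
    - [0, 0, 0]
    - [0, 0, 0]
    - [0, 0, 0]
  hand: [-1, -1, -1, -1, -1, -1, -1, -1]

```text
clock: 5.58
position: [0.451, -0.3693, 0.0344]
ee_rot: [0.0, 0.709, 0.705, 0.0]
contact_force: [-1.1, 0.5, -2.0]
width: 0.0505
gripper_force: 43.0
```

Emit:
apply_moves:
  xyz:
    - [0, 0, 0.02]
    - [0, 0, 0.018]
    - [0, 0, 0.012]
    - [0, 0, 0.008]
    - [0, 0, 0.004]
    - [0, 0, 0]
    - [0, 0, 0]
  rot:
    - [0, 0, 0]
    - [0, 0, 0]
    - [0, 0, 0]
    - [0, 0, 0]
    - [0, 0, 0]
    - [0, 0, 0]
    - [0, 0, 0]
  hand: [-1, -1, -1, -1, -1, -1, -1]

```text
clock: 6.45
position: [0.4509, -0.3695, 0.0158]
ee_rot: [0.0, 0.709, 0.705, -0.0]
contact_force: [-0.2, 0.0, -1.3]
width: 0.0505
gripper_force: 43.2
```

Emit:
apply_moves:
  xyz:
    - [0, 0, 0.003]
    - [0, 0, 0.003]
    - [0, 0, 0]
  rot:
    - [0, 0, 0]
    - [0, 0, 0]
    - [0, 0, 0]
  hand: [-1, -1, -1]

```text
clock: 6.82
position: [0.4508, -0.3695, 0.0157]
ee_rot: [0.001, 0.709, 0.705, -0.0]
contact_force: [-3.1, 2.1, 10.3]
width: 0.0504
gripper_force: 44.3
```

Emit:
apply_moves:
  xyz:
    - [0, 0, 0]
    - [0, 0, 0]
    - [0, 0, 0]
    - [0, 0, -0.1]
    - [0, 0, -0.19]
    - [0, 0, -0.19]
    - [0.1, 0.03, 0]
    - [0.14, 0.045, 0]
  rot:
    - [0, 0, 0]
    - [0, 0, 0]
    - [0, 0, 0]
    - [0, 0, 0]
    - [0, 0, 0]
    - [0, 0, 0]
    - [0, 0, 0]
    - [0, 0, 0]
  hand: [-0.2, 0.3, 1, 1, 1, 1, 1, 1]

```text
clock: 7.82
position: [0.4742, -0.298, 0.1587]
ee_rot: [0.001, 0.71, 0.704, 0.0]
contact_force: [0.2, -0.5, -0.3]
width: 0.0856
gripper_force: 0.0
```

Emit:
apply_moves:
  xyz:
    - [0.14, 0.045, 0]
    - [0.14, 0.045, 0]
    - [0.14, 0.045, 0]
    - [0.14, 0.053, 0]
    - [0, 0, 0]
    - [0, 0, 0]
  rot:
    - [0, 0, 0]
    - [0, 0, 0]
    - [0, 0, 0]
    - [0, 0, 0]
    - [0, 0, 0]
    - [0, 0, 0]
  hand: [1, 1, 1, 1, 1, 1]

```text
clock: 8.57
position: [0.5309, -0.1301, 0.1577]
ee_rot: [0.0, 0.709, 0.705, -0.0]
contact_force: [-0.6, -0.3, -0.3]
width: 0.0858
gripper_force: 0.0
```

```bash
python3 - <<'E'
from plan import *
s=status.get_state();print(s["clock"],s["position"])
c=cam("wrist");np.save("w2.npy",c,allow_pickle=True);print(c["o"])
for col in ("green","blue"):
    b,cs=blobs(c,col,(0,0,560,420),60)
    for x,q in zip(b,cs): print(col,cv2.contourArea(q),x.round(1).tolist(),plane(c,x,.072)[:,:2].round(4).tolist())
sc=cam("scene")
o=np.vstack([c["im"][:320],np.hstack([cv2.resize(sc["im"][130:230,180:320],None,fx=2.5,fy=2.5),np.zeros((250,210,3),np.uint8)])])
cv2.imwrite("pics/w2.png",o[:,:,::-1]);print(o.shape)
E
```

```text
8.575 [ 0.5309 -0.1301  0.1577]
[ 0.5306 -0.0635  0.3234]
green 5931.0 [[214.60000610351562, 227.0], [215.10000610351562, 179.0], [359.20001220703125, 180.6999969482422], [358.6000061035156, 228.60000610351562]] [[0.4686, -0.1453], [0.4718, -0.1044], [0.589, -0.1064], [0.5907, -0.1475]]
blue 5710.0 [[210.0, 91.0], [365.0, 91.0], [365.0, 133.0], [210.0, 133.0]] [[0.4718, -0.0364], [0.5901, -0.037], [0.5917, -0.0685], [0.4699, -0.0678]]
(570, 560, 3)
```

View pics/w2.png

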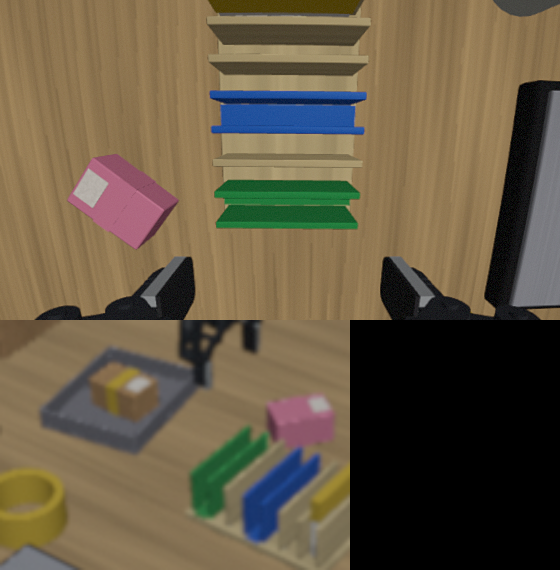

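The wrist view shows the empty slots: green at rows 180–228 and blue at rows 91–133, both about 1° off. The scene inset shows the carton flat in the tray. Next I'll look at the rest from two wrist positions.

Emit:
apply_moves:
  xyz:
    - [0.1, 0, -0.07]
    - [0.17, 0, -0.07]
    - [0.17, 0, -0.07]
    - [0.17, 0, -0.07]
    - [0.17, 0, -0.07]
    - [0.17, 0, -0.05]
    - [0, 0, 0]
    - [0, 0, 0]
  rot:
    - [0, 0, 0]
    - [0, 0, 0]
    - [0, 0, 0]
    - [0, 0, 0]
    - [0, 0, 0]
    - [0, 0, 0]
    - [0, 0, 0]
    - [0, 0, 0]
  hand: [1, 1, 1, 1, 1, 1, 1, 1]

```text
clock: 9.68
position: [0.5326, 0.1539, 0.2775]
ee_rot: [0.0, 0.709, 0.705, -0.001]
contact_force: [-0.2, -0.8, 0.4]
width: 0.0855
gripper_force: 0.0
```

```bash
python3 - <<'E'
from plan import *
s=status.get_state();print(s["clock"],s["position"],Rq(s["ee_rot"]).as_matrix())
c=cam("wrist");np.save("w3.npy",c,allow_pickle=True);print(c["o"])
cv2.imwrite("pics/w3.png",c["im"][:,:,::-1])
E
```

```text
9.675 [0.5326 0.1539 0.2775] [[ 0.0064  1.     -0.0007]
 [ 1.     -0.0065 -0.0012]
 [-0.0013 -0.0007 -1.    ]]
[0.5324 0.2206 0.4432]
```

Emit:
apply_moves:
  xyz:
    - [0.12, 0, 0]
    - [0.15, 0, 0]
    - [0, 0, 0]
    - [0, 0, 0]
  rot:
    - [0, 0, 0]
    - [0, 0, 0]
    - [0, 0, 0]
    - [0, 0, 0]
  hand: [1, 1, 1, 1]

```text
clock: 10.22
position: [0.5332, 0.2344, 0.2773]
ee_rot: [0.0, 0.71, 0.705, -0.001]
contact_force: [-0.2, -0.7, 0.5]
width: 0.0855
gripper_force: 0.0
```

```bash
python3 - <<'E'
from plan import *
a=np.load("w3.npy",allow_pickle=True).item()
b=cam("wrist");np.save("w4.npy",b,allow_pickle=True);print(b["o"])
for col in("green","blue"):
    Q=[]
    for c in(a,b):
        bb,cs=blobs(c,col,(0,0,560,420),200)
        for x,q in zip(bb,cs): print(col,cv2.contourArea(q),x.round(1).tolist(),plane(c,x,.125)[:,:2].round(4).tolist())
E
```

```text
[0.5331 0.3011 0.443 ]
green 2265.0 [[282.79998779296875, 0.0], [312.0, -0.699999988079071], [314.0, 84.0], [284.8999938964844, 84.69999694824219]] [[0.5291, 0.3338], [0.5558, 0.3343], [0.5583, 0.2602], [0.5304, 0.2597]]
green 2744.5 [[282.29998779296875, 59.29999923706055], [309.8999938964844, 58.29999923706055], [314.0, 166.5], [286.3999938964844, 167.5]] [[0.5288, 0.3629], [0.5548, 0.3637], [0.5598, 0.2614], [0.5318, 0.2605]]
blue 2509.0 [[244.0, 310.0], [330.0, 310.0], [330.0, 341.0], [244.0, 341.0]] [[0.4807, 0.0155], [0.5806, 0.0148], [0.582, -0.028], [0.4786, -0.0273]]
blue 2479.0 [[287.6000061035156, 110.0999984741211], [314.0, 109.69999694824219], [315.3999938964844, 210.8000030517578], [289.0, 211.1999969482422]] [[0.5328, 0.2361], [0.5586, 0.2364], [0.5615, 0.1342], [0.5336, 0.134]]
blue 1648.0 [[85.0999984741211, 103.5], [123.80000305175781, 36.70000076293945], [144.39999389648438, 48.599998474121094], [105.69999694824219, 115.4000015258789]] [[0.3316, 0.2463], [0.3783, 0.3061], [0.3973, 0.2948], [0.3514, 0.2343]]
blue 2110.0 [[288.0, 188.0], [313.0, 188.0], [313.0, 282.0], [288.0, 282.0]] [[0.5333, 0.2393], [0.5591, 0.2391], [0.5606, 0.1316], [0.5325, 0.1318]]
blue 1489.0 [[93.5999984741211, 163.0], [130.89999389648438, 100.9000015258789], [150.6999969482422, 112.80000305175781], [113.5, 174.89999389648438]] [[0.3321, 0.2677], [0.3795, 0.3279], [0.3983, 0.3161], [0.3517, 0.255]]
```

View pics/w3.png

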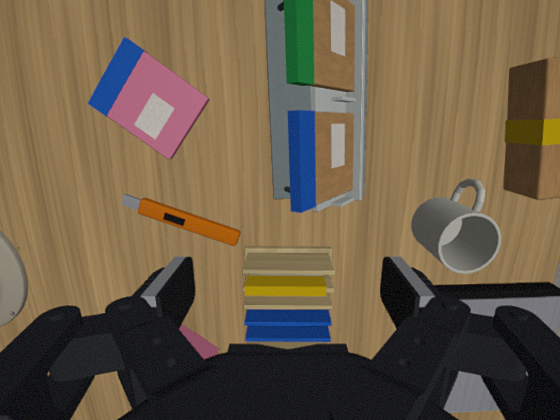

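The wrist view shows the blue parcel's band at columns 288–315, rows 110–211, and the green parcel above it. Both are nearly square. I'll triangulate the band corners from the two views.

```bash
python3 - <<'E'
from plan import *
a=np.load("w3.npy",allow_pickle=True).item();b=np.load("w4.npy",allow_pickle=True).item()
def corners(c,col,roi):
    cs=blobs(c,col,roi,200)[1]; q=max(cs,key=cv2.contourArea).reshape(-1,2).astype(float)
    k=[q[np.argmin(s[0]*q[:,0]+s[1]*q[:,1])] for s in((1,1),(-1,1),(-1,-1),(1,-1))] # TL TR BR BL
    return np.array(k)
ba=corners(a,"blue",(250,90,340,230));bb=corners(b,"blue",(250,175,340,300))
ga=corners(a,"green",(250,0,340,100));gb=corners(b,"green",(250,40,340,180))
print(ba.tolist(),bb.tolist());print("blue",tri(a,ba,b,bb));print(ga.tolist(),gb.tolist());print("green",tri(a,ga,b,gb))
E
```

```text
[[288.0, 111.0], [314.0, 111.0], [315.0, 206.0], [291.0, 210.0]] [[288.0, 192.0], [312.0, 189.0], [313.0, 273.0], [291.0, 280.0]]
blue [[0.5332 0.2353 0.1259 0.    ]
 [0.5593 0.2357 0.1132 0.0006]
 [0.5619 0.1361 0.1116 0.0005]
 [0.5358 0.1363 0.1288 0.0002]]
[[284.0, 0.0], [312.0, 0.0], [313.0, 84.0], [287.0, 82.0]] [[283.0, 61.0], [310.0, 63.0], [312.0, 164.0], [287.0, 167.0]]
green [[ 0.5282  0.3929 -0.0407  0.0016]
 [ 0.566   0.387  -0.0247  0.0016]
 [ 0.5587  0.2621  0.1098  0.0004]
 [ 0.5324  0.2616  0.1295  0.    ]]
```

```bash
python3 - <<'E'
from plan import *
Rt=down(91.3)*R.from_rotvec([-np.radians(35),0,0]);print(Rt.as_matrix())
z=Rt.as_matrix()[:,2]
top=np.array([.5365,.312,.131]); g=top+.04*z
s=plan(g-.11*z,Rt,5); plan(g,Rt,4,s)
E
```

```text
[[-0.0227  0.8189  0.5734]
 [ 0.9997  0.0186  0.013 ]
 [ 0.      0.5736 -0.8192]]
n 5 xyz [[0.051, -0.025, 0.059], [0.051, -0.032, 0.056], [0.051, -0.038, 0.052], [0.051, -0.044, 0.047], [0.052, -0.049, 0.041]] rot [-0.117, 0.002, -0.006] step mm 24.7 deg 7.0
n 4 xyz [[-0.0, 0.0, 0.092], [-0.0, 0.0, 0.092], [-0.0, 0.0, 0.092], [-0.0, 0.0, 0.092]] rot [0.0, 0.0, 0.0] step mm 27.5 deg 0.0
```

Emit:
apply_moves:
  xyz:
    - [0.051, -0.025, 0.059]
    - [0.051, -0.032, 0.056]
    - [0.051, -0.038, 0.052]
    - [0.051, -0.044, 0.047]
    - [0.052, -0.049, 0.041]
    - [0, 0, 0]
    - [0, 0, 0]
  rot:
    - [-0.117, 0.002, -0.006]
    - [-0.117, 0.002, -0.006]
    - [-0.117, 0.002, -0.006]
    - [-0.117, 0.002, -0.006]
    - [-0.117, 0.002, -0.006]
    - [0, 0, 0]
    - [0, 0, 0]
  hand: [0.2, 0.2, 0.2, 0.2, 0.2, 0.2, 0.2]

```text
clock: 11.15
position: [0.4988, 0.31, 0.192]
ee_rot: [0.208, 0.667, 0.683, 0.212]
contact_force: [-0.6, -0.0, 0.1]
width: 0.0516
gripper_force: 0.0
```

```bash
python3 - <<'E'
from plan import *
s=status.get_state();print(s["clock"],s["position"],s["qpos"],s["width"],Rq(s["ee_rot"]).as_matrix())
Rt=down(91.3)*R.from_rotvec([-np.radians(35),0,0]);z=Rt.as_matrix()[:,2]
plan(np.array([.5365,.312,.131])+.04*z,Rt,4)
c=cam("wrist")
for x,q in zip(*blobs(c,"green",(0,0,560,420),200)): print(x.tolist(),plane(c,x,.125))
for n in(0,1):
  pass
p=proj(c,np.array([[.5365,.312,.131]])+np.array([[0,.05,0],[0,-.05,0]])+np.array([[-.0049,0,-.0034]]));print(p)
p=proj(c,np.array([[.5365,.312,.131]])+np.array([[0,.05,0],[0,-.05,0]])+np.array([[.0049,0,.0034]]));print(p)
cv2.imwrite("pics/w5.png",c["im"][:,:,::-1])
E
```

```text
11.15 [0.4988 0.31   0.192 ] [ 0.6612  0.1055  1.9595 -0.5875  0.6584  1.0334] 0.05155217810484606 [[-0.0223  0.8233  0.5672]
 [ 0.9998  0.0191  0.0117]
 [-0.0012  0.5673 -0.8235]]
n 4 xyz [[0.001, -0.003, 0.093], [0.001, -0.003, 0.093], [0.001, -0.003, 0.093], [0.001, -0.003, 0.093]] rot [-0.002, 0.0, 0.0] step mm 27.9 deg 0.1
[[274.0, 146.0], [289.0, 146.0], [289.0, 271.0], [274.0, 271.0]] [[0.532  0.3631 0.125 ]
 [0.5458 0.3629 0.125 ]
 [0.5485 0.2563 0.125 ]
 [0.533  0.2602 0.125 ]]
[[275.413  147.6654]
 [274.2628 270.509 ]]
[[291.3185 147.9686]
 [288.6498 270.7813]]
```

View pics/w5.png

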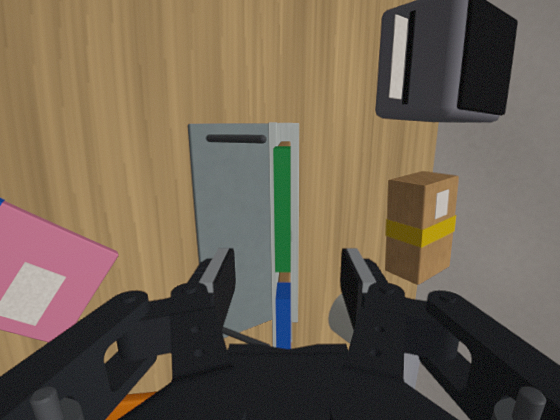

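The green end face is at columns 274–289, rows 146–271. That matches the prediction, centred between the fingers.

Emit:
apply_moves:
  xyz:
    - [0.001, -0.004, 0.093]
    - [0.001, -0.004, 0.093]
    - [0.001, -0.003, 0.093]
    - [0.001, -0.003, 0.093]
    - [0, 0, 0]
    - [0, 0, 0]
  rot:
    - [-0.002, 0, 0]
    - [-0.002, 0, 0]
    - [-0.002, 0, 0]
    - [-0.002, 0, 0]
    - [0, 0, 0]
    - [0, 0, 0]
  hand: [0.2, 0.2, 0.2, 0.2, 0.2, 0.2]

```text
clock: 11.95
position: [0.5587, 0.3125, 0.0978]
ee_rot: [0.211, 0.667, 0.682, 0.215]
contact_force: [0.2, -0.0, 0.6]
width: 0.0513
gripper_force: 0.0
```

Emit:
apply_moves:
  xyz:
    - [0, 0, 0]
    - [0, 0, 0]
    - [0, 0, 0]
    - [0, 0, 0]
    - [0, 0, 0]
  rot:
    - [0, 0, 0]
    - [0, 0, 0]
    - [0, 0, 0]
    - [0, 0, 0]
    - [0, 0, 0]
  hand: [-0.3, -0.6, -1, -1, -1]
  force: 60

```text
clock: 12.58
position: [0.5578, 0.3132, 0.0979]
ee_rot: [0.211, 0.666, 0.682, 0.215]
contact_force: [-2.7, -0.7, 6.0]
width: 0.0108
gripper_force: 60.2
```

Emit:
apply_moves:
  xyz:
    - [0, 0, -0.06]
    - [0, 0, -0.1]
    - [0, 0, -0.12]
    - [0, 0, -0.12]
    - [0, 0, 0]
  rot:
    - [0, 0, 0]
    - [0, 0, 0]
    - [0, 0, 0]
    - [0, 0, 0]
    - [0, 0, 0]
  hand: [-1, -1, -1, -1, -1]

```text
clock: 13.2
position: [0.4878, 0.312, 0.1966]
ee_rot: [0.21, 0.666, 0.682, 0.216]
contact_force: [0.6, 0.6, -2.6]
width: 0.0108
gripper_force: 59.2
```

```bash
python3 - <<'E'
from plan import *
s=status.get_state();print(s["clock"],s["position"],s["qpos"],s["width"],s["contact_force"])
p=plan([.47,.29,.275],down(91.3),4); plan([.5296,-.1305,.25],down(-1),12,p)
E
```

```text
13.2 [0.4878 0.312  0.1966] [ 0.6845  0.0897  1.9708 -0.6062  0.6666  1.0653] 0.010825970486042898 [ 0.5696  0.6457 -2.6462]
n 4 xyz [[-0.018, 0.025, -0.062], [-0.018, 0.015, -0.065], [-0.018, 0.005, -0.067], [-0.018, -0.005, -0.067]] rot [0.146, -0.0, 0.0] step mm 20.8 deg 8.8
n 12 xyz [[-0.117, 0.014, 0.007], [-0.114, 0.029, 0.007], [-0.109, 0.044, 0.007], [-0.102, 0.059, 0.007], [-0.094, 0.072, 0.007], [-0.083, 0.084, 0.007], [-0.071, 0.094, 0.007], [-0.058, 0.103, 0.007], [-0.044, 0.11, 0.007], [-0.029, 0.114, 0.007], [-0.013, 0.117, 0.007], [0.003, 0.118, 0.007]] rot [0.0, 0.0, 0.128] step mm 35.5 deg 7.7
```

Emit:
apply_moves:
  xyz:
    - [-0.018, 0.025, -0.062]
    - [-0.018, 0.015, -0.065]
    - [-0.018, 0.005, -0.067]
    - [-0.018, -0.005, -0.067]
    - [-0.117, 0.014, 0.007]
    - [-0.114, 0.029, 0.007]
    - [-0.109, 0.044, 0.007]
    - [-0.102, 0.059, 0.007]
  rot:
    - [0.146, 0, 0]
    - [0.146, 0, 0]
    - [0.146, 0, 0]
    - [0.146, 0, 0]
    - [0, 0, 0.128]
    - [0, 0, 0.128]
    - [0, 0, 0.128]
    - [0, 0, 0.128]
  hand: [-1, -1, -1, -1, -1, -1, -1, -1]

```text
clock: 14.2
position: [0.4906, 0.1468, 0.2607]
ee_rot: [0.006, 0.866, 0.5, 0.004]
contact_force: [1.1, -0.4, -1.8]
width: 0.0104
gripper_force: 59.1
```

Emit:
apply_moves:
  xyz:
    - [-0.094, 0.072, 0.007]
    - [-0.083, 0.084, 0.007]
    - [-0.071, 0.094, 0.007]
    - [-0.058, 0.103, 0.007]
    - [-0.044, 0.11, 0.007]
    - [-0.029, 0.114, 0.007]
    - [-0.013, 0.117, 0.007]
    - [0.003, 0.118, 0.007]
  rot:
    - [0, 0, 0.128]
    - [0, 0, 0.128]
    - [0, 0, 0.128]
    - [0, 0, 0.128]
    - [0, 0, 0.128]
    - [0, 0, 0.128]
    - [0, 0, 0.128]
    - [0, 0, 0.128]
  hand: [-1, -1, -1, -1, -1, -1, -1, -1]

```text
clock: 15.2
position: [0.5293, -0.1339, 0.2461]
ee_rot: [0.003, 1.0, -0.012, 0.007]
contact_force: [0.4, 0.2, -1.9]
width: 0.0103
gripper_force: 59.1
```

Emit:
apply_moves:
  xyz:
    - [0, 0, 0]
    - [0, 0, 0]
  rot:
    - [0, 0, 0]
    - [0, 0, 0]
  hand: [-1, -1]

```text
clock: 15.45
position: [0.5291, -0.132, 0.2468]
ee_rot: [0.002, 1.0, -0.01, 0.007]
contact_force: [0.2, -0.3, -2.1]
width: 0.0109
gripper_force: 59.1
```

```bash
python3 - <<'E'
from plan import *
s=status.get_state();print(s["clock"],s["position"],s["qpos"],s["width"],s["contact_force"],Rq(s["ee_rot"]).as_matrix())
plan([.5296,-.1305,.178],down(-1),2)
c=cam("wrist");np.save("w6.npy",c);sc=cam("scene")
o=np.vstack([c["im"][:300],np.hstack([cv2.resize(sc["im"][120:220,200:340],None,fx=3,fy=3),np.zeros((300,140,3),np.uint8)])])
cv2.imwrite("pics/w6.png",o[:,:,::-1])
E
```

```text
15.45 [ 0.5291 -0.132   0.2468] [-0.3731  0.2035  1.512   0.0013  1.4117  1.2169] 0.01087402428741277 [ 0.1754 -0.3122 -2.1345] [[ 0.9997 -0.0194  0.0139]
 [-0.0193 -0.9998 -0.0041]
 [ 0.014   0.0038 -0.9999]]
n 2 xyz [[-0.001, -0.003, 0.115], [0.0, -0.003, 0.115]] rot [0.002, -0.007, -0.001] step mm 34.4 deg 0.4
```

View pics/w6.png

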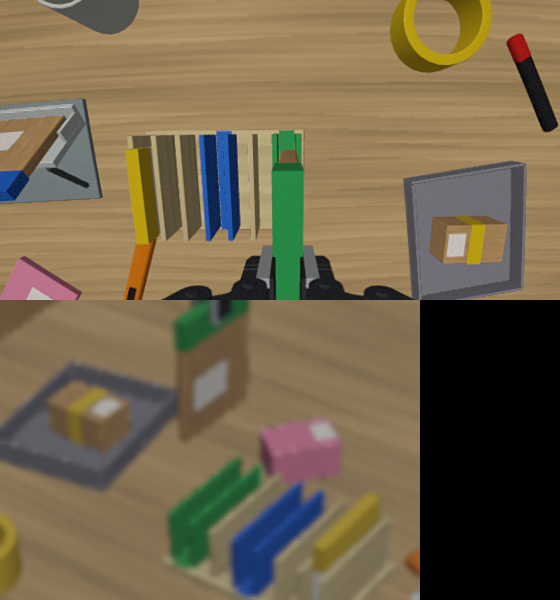

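The green parcel hangs straight over the green slot, its lower end at (288,155) against the slot at columns 272–300. I'll lower it.

Emit:
apply_moves:
  xyz:
    - [0, -0.003, 0.1]
    - [0, -0.003, 0.1]
    - [0, 0, 0.04]
    - [0, 0, 0]
    - [0, 0, 0.04]
    - [0, 0, 0.04]
    - [0, 0, 0.04]
  rot:
    - [0.002, -0.007, 0]
    - [0.002, -0.007, 0]
    - [0, 0, 0]
    - [0, 0, 0]
    - [0, 0, 0]
    - [0, 0, 0]
    - [0, 0, 0]
  hand: [-1, -1, -1, -1, -1, -1, -1]

```text
clock: 16.42
position: [0.5304, -0.1306, 0.1398]
ee_rot: [0.001, 1.0, -0.01, 0.001]
contact_force: [-0.5, 0.4, -2.0]
width: 0.0105
gripper_force: 59.2
```

Inside the slot with no contact force. I'll lower it to the floor.

Emit:
apply_moves:
  xyz:
    - [0, 0, 0.04]
    - [0, 0, 0.03]
    - [0, 0, 0.02]
    - [0, 0, 0.015]
    - [0, 0, 0.01]
    - [0, 0, 0]
  rot:
    - [0, 0, 0]
    - [0, 0, 0]
    - [0, 0, 0]
    - [0, 0, 0]
    - [0, 0, 0]
    - [0, 0, 0]
  hand: [-1, -1, -1, -1, -1, -1]

```text
clock: 17.18
position: [0.5305, -0.1306, 0.1058]
ee_rot: [0.0, 1.0, -0.01, 0.001]
contact_force: [-0.3, -0.3, -2.4]
width: 0.0103
gripper_force: 59.1
```

Emit:
apply_moves:
  xyz:
    - [0, 0, 0.005]
    - [0, 0, 0.004]
    - [0, 0, 0.003]
    - [0, 0, 0]
  rot:
    - [0, 0, 0]
    - [0, 0, 0]
    - [0, 0, 0]
    - [0, 0, 0]
  hand: [-1, -1, -1, -1]

```text
clock: 17.68
position: [0.5313, -0.1309, 0.1034]
ee_rot: [0.001, 1.0, -0.01, 0.002]
contact_force: [-0.4, 0.4, 5.7]
width: 0.0103
gripper_force: 60.0
```

Emit:
apply_moves:
  xyz:
    - [0, 0, 0]
    - [0, 0, 0]
    - [0, 0, 0]
    - [0, 0, 0]
    - [0, 0, -0.1]
    - [0, 0, -0.15]
    - [0, 0, -0.15]
    - [0, 0, -0.15]
  rot:
    - [0, 0, 0]
    - [0, 0, 0]
    - [0, 0, 0]
    - [0, 0, 0]
    - [0, 0, 0]
    - [0, 0, 0]
    - [0, 0, 0]
    - [0, 0, 0]
  hand: [-0.6, -0.3, 0, 0.2, 0.2, 0.2, 0.2, 0.2]

```text
clock: 18.68
position: [0.53, -0.1304, 0.2686]
ee_rot: [0.0, 1.0, -0.01, 0.001]
contact_force: [0.4, 0.7, 0.0]
width: 0.051
gripper_force: 0.0
```

```bash
python3 - <<'E'
from plan import *
s=status.get_state();print(s["clock"],s["position"])
Rt=down(91.3)*R.from_rotvec([-np.radians(35),0,0]);z=Rt.as_matrix()[:,2]
g=np.array([.5385,.1857,.131])+.04*z
p=plan([.47,.15,.26],down(91.3),11); plan(g-.11*z,Rt,4,p)
print(z)
E
```

```text
18.675 [ 0.53   -0.1304  0.2686]
n 11 xyz [[-0.02, -0.085, 0.002], [-0.007, -0.087, 0.003], [0.005, -0.087, 0.003], [0.018, -0.085, 0.003], [0.03, -0.081, 0.003], [0.042, -0.076, 0.003], [0.053, -0.069, 0.003], [0.062, -0.061, 0.003], [0.07, -0.051, 0.003], [0.077, -0.04, 0.003], [0.082, -0.029, 0.003]] rot [0.0, -0.0, -0.14] step mm 26.1 deg 8.4
n 4 xyz [[0.028, 0.024, 0.06], [0.028, 0.015, 0.063], [0.028, 0.005, 0.064], [0.028, -0.005, 0.064]] rot [-0.146, 0.0, 0.0] step mm 21.1 deg 8.8
[ 0.5734  0.013  -0.8192]
```

Emit:
apply_moves:
  xyz:
    - [-0.02, -0.085, 0.002]
    - [-0.007, -0.087, 0.003]
    - [0.005, -0.087, 0.003]
    - [0.018, -0.085, 0.003]
    - [0.03, -0.081, 0.003]
    - [0.042, -0.076, 0.003]
    - [0.053, -0.069, 0.003]
    - [0.062, -0.061, 0.003]
  rot:
    - [0, 0, -0.14]
    - [0, 0, -0.14]
    - [0, 0, -0.14]
    - [0, 0, -0.14]
    - [0, 0, -0.14]
    - [0, 0, -0.14]
    - [0, 0, -0.14]
    - [0, 0, -0.14]
  hand: [0.2, 0.2, 0.2, 0.2, 0.2, 0.2, 0.2, 0.2]

```text
clock: 19.68
position: [0.4861, 0.0745, 0.26]
ee_rot: [0.001, 0.837, 0.547, 0.001]
contact_force: [-0.3, -1.2, -0.4]
width: 0.0511
gripper_force: 0.0
```

Emit:
apply_moves:
  xyz:
    - [0.07, -0.051, 0.003]
    - [0.077, -0.04, 0.003]
    - [0.082, -0.029, 0.003]
    - [0.028, 0.024, 0.06]
    - [0.028, 0.015, 0.063]
    - [0.028, 0.005, 0.064]
    - [0.028, -0.005, 0.064]
    - [0, 0, 0]
  rot:
    - [0, 0, -0.14]
    - [0, 0, -0.14]
    - [0, 0, -0.14]
    - [-0.146, 0, 0]
    - [-0.146, 0, 0]
    - [-0.146, 0, 0]
    - [-0.146, 0, 0]
    - [0, 0, 0]
  hand: [0.2, 0.2, 0.2, 0.2, 0.2, 0.2, 0.2, 0.2]

```text
clock: 20.68
position: [0.4914, 0.1825, 0.1797]
ee_rot: [0.209, 0.666, 0.685, 0.21]
contact_force: [0.9, -0.7, -0.4]
width: 0.0514
gripper_force: 0.0
```

```bash
python3 - <<'E'
from plan import *
s=status.get_state();print(s["clock"],s["position"],s["width"],Rq(s["ee_rot"]).as_matrix())
Rt=down(91.3)*R.from_rotvec([-np.radians(35),0,0]);M=Rt.as_matrix();z=M[:,2]
T=np.array([.5385,.1857,.131])
plan(T+.04*z,Rt,4)
c=cam("wrist")
for x,q in zip(*blobs(c,"blue",(230,80,340,330),200)): print(x.tolist(),cv2.contourArea(q))
print(proj(c,np.array([T+sx*.05*M[:,0]+sy*.006*M[:,1] for sx,sy in((1,-1),(1,1),(-1,1),(-1,-1))])))
E
```

```text
20.675 [0.4914 0.1825 0.1797] 0.051419962624619335 [[-0.0256  0.8239  0.5662]
 [ 0.9997  0.0247  0.0092]
 [-0.0064  0.5663 -0.8242]]
n 4 xyz [[0.002, 0.01, 0.089], [0.002, 0.009, 0.089], [0.002, 0.009, 0.089], [0.002, 0.009, 0.089]] rot [-0.002, 0.001, 0.001] step mm 26.9 deg 0.2
[[294.1472473144531, 270.9874267578125], [296.0030212402344, 144.79417419433594], [312.3377380371094, 145.03439331054688], [310.4819641113281, 271.2276611328125]] 1895.0
[[294.3908 146.716 ]
 [310.7885 146.8411]
 [307.6543 271.6745]
 [292.9425 271.5547]]
```

Emit:
apply_moves:
  xyz:
    - [0.002, 0.013, 0.089]
    - [0.002, 0.011, 0.089]
    - [0.002, 0.009, 0.089]
    - [0.002, 0.009, 0.089]
    - [0, 0, 0]
    - [0, 0, 0]
  rot:
    - [-0.002, 0.001, 0.001]
    - [-0.002, 0.001, 0.001]
    - [-0.002, 0.001, 0.001]
    - [-0.002, 0.001, 0.001]
    - [0, 0, 0]
    - [0, 0, 0]
  hand: [0.2, 0.2, 0.2, 0.2, 0.2, 0.2]

```text
clock: 21.48
position: [0.5724, 0.1881, 0.1077]
ee_rot: [0.213, 0.667, 0.679, 0.221]
contact_force: [-0.9, 0.7, 0.9]
width: 0.0514
gripper_force: 0.0
```

Emit:
apply_moves:
  xyz:
    - [0, 0, 0]
    - [0, 0, 0]
    - [0, 0, 0]
    - [0, 0, 0]
    - [0, 0, 0]
  rot:
    - [0, 0, 0]
    - [0, 0, 0]
    - [0, 0, 0]
    - [0, 0, 0]
    - [0, 0, 0]
  hand: [-0.3, -0.6, -1, -1, -1]
  force: 60

```text
clock: 22.1
position: [0.568, 0.188, 0.1054]
ee_rot: [0.212, 0.666, 0.68, 0.219]
contact_force: [-8.2, 1.6, 5.0]
width: 0.0106
gripper_force: 58.3
```

Emit:
apply_moves:
  xyz:
    - [0, 0, -0.06]
    - [0, 0, -0.1]
    - [0, 0, -0.12]
    - [0, 0, -0.12]
    - [0, 0, 0]
  rot:
    - [0, 0, 0]
    - [0, 0, 0]
    - [0, 0, 0]
    - [0, 0, 0]
    - [0, 0, 0]
  hand: [-1, -1, -1, -1, -1]

```text
clock: 22.72
position: [0.4996, 0.1867, 0.2054]
ee_rot: [0.213, 0.666, 0.68, 0.222]
contact_force: [-0.1, -0.3, -3.0]
width: 0.0107
gripper_force: 58.6
```

```bash
python3 - <<'E'
from plan import *
s=status.get_state();print(s["clock"],s["position"])
p=plan([.46,.17,.275],down(91.3),4); plan([.531,-.0525,.25],down(-1),11,p)
c=cam("scene")
for x,q in zip(*blobs(c,"green",(200,100,335,230),40)): print(x.tolist(),cv2.contourArea(q))
E
```

```text
22.725 [0.4996 0.1867 0.2054]
n 4 xyz [[-0.013, 0.007, -0.067], [-0.013, -0.004, -0.067], [-0.013, -0.014, -0.065], [-0.013, -0.024, -0.062]] rot [0.149, -0.001, -0.001] step mm 20.4 deg 9.0
n 11 xyz [[-0.068, 0.02, 0.008], [-0.064, 0.03, 0.008], [-0.059, 0.039, 0.008], [-0.053, 0.047, 0.008], [-0.046, 0.054, 0.008], [-0.037, 0.06, 0.008], [-0.028, 0.065, 0.008], [-0.018, 0.068, 0.008], [-0.008, 0.07, 0.008], [0.002, 0.071, 0.008], [0.013, 0.07, 0.008]] rot [0.0, 0.0, 0.14] step mm 21.4 deg 8.4
[[250.41192626953125, 199.91319274902344], [274.06231689453125, 167.91563415527344], [287.38995361328125, 177.76649475097656], [263.73956298828125, 209.76405334472656]] 167.5
[[257.0975646972656, 173.1219482421875], [279.5365905761719, 155.17071533203125], [284.5121765136719, 161.39022827148438], [262.0731506347656, 179.34146118164062]] 178.5
```

Emit:
apply_moves:
  xyz:
    - [-0.013, 0.007, -0.067]
    - [-0.013, -0.004, -0.067]
    - [-0.013, -0.014, -0.065]
    - [-0.013, -0.024, -0.062]
    - [-0.068, 0.02, 0.008]
    - [-0.064, 0.03, 0.008]
    - [-0.059, 0.039, 0.008]
    - [-0.053, 0.047, 0.008]
  rot:
    - [0.149, 0, 0]
    - [0.149, 0, 0]
    - [0.149, 0, 0]
    - [0.149, 0, 0]
    - [0, 0, 0.14]
    - [0, 0, 0.14]
    - [0, 0, 0.14]
    - [0, 0, 0.14]
  hand: [-1, -1, -1, -1, -1, -1, -1, -1]

```text
clock: 23.78
position: [0.4873, 0.0874, 0.2605]
ee_rot: [-0.003, 0.877, 0.48, -0.001]
contact_force: [0.0, -0.2, -3.0]
width: 0.0105
gripper_force: 59.8
```

Emit:
apply_moves:
  xyz:
    - [-0.046, 0.054, 0.008]
    - [-0.037, 0.06, 0.008]
    - [-0.028, 0.065, 0.008]
    - [-0.018, 0.068, 0.008]
    - [-0.008, 0.07, 0.008]
    - [0.002, 0.071, 0.008]
    - [0.013, 0.07, 0.008]
    - [0, 0, 0]
  rot:
    - [0, 0, 0.14]
    - [0, 0, 0.14]
    - [0, 0, 0.14]
    - [0, 0, 0.14]
    - [0, 0, 0.14]
    - [0, 0, 0.14]
    - [0, 0, 0.14]
    - [0, 0, 0]
  hand: [-1, -1, -1, -1, -1, -1, -1, -1]

```text
clock: 24.78
position: [0.5317, -0.0547, 0.2427]
ee_rot: [-0.002, 1.0, -0.011, -0.003]
contact_force: [-0.3, 1.2, -2.5]
width: 0.0104
gripper_force: 59.8
```

Emit:
apply_moves:
  xyz:
    - [0, 0, 0]
    - [0, 0, 0]
  rot:
    - [0, 0, 0]
    - [0, 0, 0]
  hand: [-1, -1]

```text
clock: 25.02
position: [0.5311, -0.0524, 0.2447]
ee_rot: [-0.003, 1.0, -0.009, -0.001]
contact_force: [-0.3, 0.4, -2.4]
width: 0.0104
gripper_force: 59.8
```

```bash
python3 - <<'E'
from plan import *
s=status.get_state();print(s["clock"],s["position"],s["width"],s["contact_force"],Rq(s["ee_rot"]).as_matrix())
plan([.531,-.0525,.19],down(-1),3)
c=cam("wrist");np.save("w7.npy",c);sc=cam("scene")
o=np.vstack([c["im"][:300],np.hstack([cv2.resize(sc["im"][120:220,200:340],None,fx=3,fy=3),np.zeros((300,140,3),np.uint8)])])
cv2.imwrite("pics/w7.png",o[:,:,::-1])
E
```

```text
25.025 [ 0.5311 -0.0524  0.2447] 0.010448608829470251 [-0.2646  0.4449 -2.3763] [[ 0.9998 -0.0186 -0.0029]
 [-0.0186 -0.9998  0.0051]
 [-0.003  -0.005  -1.    ]]
n 3 xyz [[0.0, 0.0, 0.061], [0.0, 0.0, 0.061], [-0.0, 0.0, 0.061]] rot [-0.002, 0.001, -0.0] step mm 18.2 deg 0.1
```

View pics/w7.png

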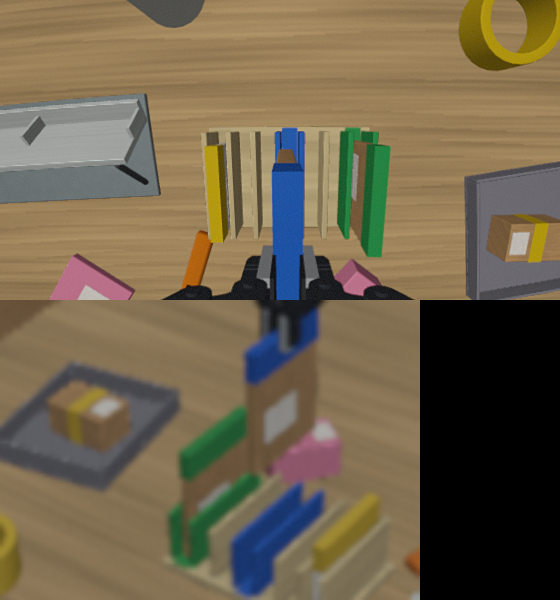

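The green parcel stands in its slot. The blue one hangs straight over the blue slot, its lower end at (288,155) against the slot at columns 275–303. I'll lower it.

Emit:
apply_moves:
  xyz:
    - [0, 0, 0.1]
    - [0, 0, 0.1]
    - [0, 0, 0.04]
    - [0, 0, 0]
    - [0, 0, 0.04]
    - [0, 0, 0.04]
    - [0, 0, 0.04]
  rot:
    - [-0.003, 0.002, 0]
    - [-0.003, 0.002, 0]
    - [0, 0, 0]
    - [0, 0, 0]
    - [0, 0, 0]
    - [0, 0, 0]
    - [0, 0, 0]
  hand: [-1, -1, -1, -1, -1, -1, -1]

```text
clock: 26.0
position: [0.5313, -0.0529, 0.1365]
ee_rot: [0.001, 1.0, -0.01, 0.001]
contact_force: [0.2, -0.5, -1.9]
width: 0.0105
gripper_force: 59.9
```

Emit:
apply_moves:
  xyz:
    - [0, 0, 0.04]
    - [0, 0, 0.03]
    - [0, 0, 0.015]
    - [0, 0, 0.01]
    - [0, 0, 0.005]
    - [0, 0, 0]
  rot:
    - [0, 0, 0]
    - [0, 0, 0]
    - [0, 0, 0]
    - [0, 0, 0]
    - [0, 0, 0]
    - [0, 0, 0]
  hand: [-1, -1, -1, -1, -1, -1]

```text
clock: 26.75
position: [0.5314, -0.053, 0.1073]
ee_rot: [0.001, 1.0, -0.01, 0.001]
contact_force: [-0.4, 0.3, -3.1]
width: 0.01
gripper_force: 59.8
```

Emit:
apply_moves:
  xyz:
    - [0, 0, 0.004]
    - [0, 0, 0.004]
    - [0, 0, 0.003]
    - [0, 0, 0]
  rot:
    - [0, 0, 0]
    - [0, 0, 0]
    - [0, 0, 0]
    - [0, 0, 0]
  hand: [-1, -1, -1, -1]

```text
clock: 27.25
position: [0.5329, -0.0531, 0.1059]
ee_rot: [0.001, 1.0, -0.01, 0.003]
contact_force: [0.3, 0.5, 8.3]
width: 0.0099
gripper_force: 61.3
```

Emit:
apply_moves:
  xyz:
    - [0, 0, 0]
    - [0, 0, 0]
    - [0, 0, 0]
    - [0, 0, 0]
    - [0, 0, -0.1]
    - [0, 0, -0.15]
    - [0, 0, -0.15]
    - [0, 0, -0.15]
  rot:
    - [0, 0, 0]
    - [0, 0, 0]
    - [0, 0, 0]
    - [0, 0, 0]
    - [0, 0, 0]
    - [0, 0, 0]
    - [0, 0, 0]
    - [0, 0, 0]
  hand: [-0.6, -0.3, 0, 0.2, 0.2, 0.2, 0.2, 0.2]

```text
clock: 28.25
position: [0.5308, -0.0526, 0.2701]
ee_rot: [0.001, 1.0, -0.01, 0.001]
contact_force: [0.7, -0.2, 0.5]
width: 0.0513
gripper_force: 0.0
```

Emit:
apply_moves:
  xyz:
    - [-0.12, 0, 0]
    - [-0.15, 0, -0.05]
    - [-0.15, 0, -0.05]
    - [0, 0, 0]
    - [0, 0, 0]
  rot:
    - [0, 0, 0]
    - [0, 0, 0]
    - [0, 0, 0]
    - [0, 0, 0]
    - [0, 0, 0]
  hand: [0.2, 0.2, 0.2, 0.2, 0.2]

```text
clock: 28.88
position: [0.4055, -0.0502, 0.2986]
ee_rot: [0.001, 1.0, -0.01, 0.002]
contact_force: [0.5, 0.5, -0.0]
width: 0.0512
gripper_force: 0.0
```

```bash
python3 - <<'E'
from plan import *
s=status.get_state();print(s["clock"],s["position"])
c=cam("wrist");sc=cam("scene")
for col in("green","blue"):
    for x,q in zip(*blobs(c,col,(150,50,450,420),300)): print(col,x.tolist(),plane(c,x,.142)[:,:2].round(4).tolist())
o=np.vstack([c["im"][:300],np.hstack([cv2.resize(sc["im"][120:220,200:340],None,fx=3,fy=3),np.zeros((300,140,3),np.uint8)])])
cv2.imwrite("pics/w8.png",o[:,:,::-1])
# vertical: heights of band tops via wrist/scene rays - check top z with scene
E
```

```text
28.875 [ 0.4055 -0.0502  0.2986]
green [[333.20703125, 128.8910675048828], [335.02117919921875, 49.06865692138672], [376.31805419921875, 50.00721740722656], [374.50390625, 129.82962036132812]] [[0.4681, -0.0967], [0.5426, -0.0977], [0.5415, -0.1374], [0.4665, -0.1384]]
blue [[274.9999694824219, 128.99998474121094], [274.9999694824219, 50.0], [300.9999694824219, 50.0], [300.9999694824219, 128.99998474121094]] [[0.4691, -0.0383], [0.5427, -0.0404], [0.5422, -0.0652], [0.4685, -0.0643]]
```

View pics/w8.png

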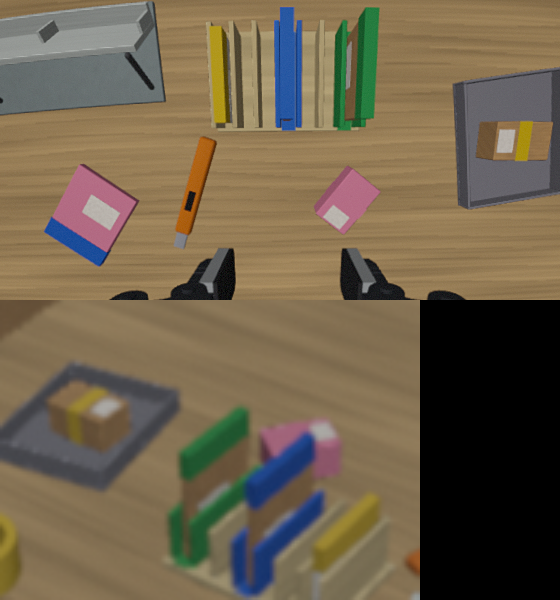

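Both parcels stand upright in their own slots, blue at (288,70) and green at (368,65). The carton lies flat in the tray, and the bystanders look unmoved. I'm handing it in.

```bash
python3 -c "
from rig import job
print(job.sign_off())"
```

```text
the job is handed in; nothing more can be done
None
```

I handed the job in at about 29 s on the robot's clock. The last pictures show the carton flat in the tray and the green and blue parcels upright in their own slots with bands up. The other things look untouched, but sign-off returned no verdict.

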